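# Extend the telescoping brush handle in its stand and hold it out

### The arm

A 7-joint arm with a two-finger parallel gripper is mounted at the origin on the work surface. World frame = base frame: x ahead of the robot, y to its left, z up, the work surface at z = 0. Lengths are in m, angles in rad, forces in N, time in s.
With the tool pointing down it reaches from about 0.425 to 0.925 m from the base axis. Payload 6.8 kg.
Tool frame: the origin (TCP) lies midway between the tips of the shut fingers; the grasp point (between the pads) lies 19 mm behind it; z points along the fingers, y is the line along which they close (so a half turn about z gives the same grasp; the last joint's range is limited). The gripper opens to 85 mm and grips with 20 to 120 N. Pads are 22 mm wide; open, the fingers measure 114 mm over their backs; the gripper's body (76 mm by 85 mm) begins 54 mm behind the grasp point. The pads swing forward as they close: fully open they stand 13 mm farther back than shut.
Start: joints at [-1.388, 0.477, 0.022, 1.555, -0.011, 1.109, -0.083], TCP at [0.194, 0.647, 0.231] pointing down, gripper open.
Joint ranges: [-2.96, 2.96], [-0.34, 2.1], [-1.41, 1.46], [0.24, 2.44], [-1.37, 4.51], [0.17, 1.92], [-2.96, 2.96]. Speed limits (rad/s): [2.39, 2.39, 3.14, 3.14, 3.14, 3.14, 3.14].

### API

Orientations are given as a rotation vector (axis times angle).
In Python, from bench import status, vision, r gives the robot as it stands. The module is installed in compiled form; this text tells all that it offers.
- The arm moves only by the shell command python3 -m handwheel 'ROWS' [OPENING] [FORCE]. ROWS is JSON, a list of rows, each an object with "dp": the shift along the tool's x, y, z in m, a list of three; "delta_rot": the turn, a rotation vector about the tool's x, y, z in rad, a list of three. In form: [{"dp": [x, y, z], "delta_rot": [rx, ry, rz]}, ...]. A call has 1 to 12 rows; each row is the pose to reach, as a shift and turn from the pose commanded when the call began, along the tool's axes at that moment; what a row does not reach only later rows make up. A row lasts 1/8 s, in which the tool goes at most 62.5 mm and 10.7 degrees, less where a joint would pass 70% of its speed; a pose out of reach is approached as far as the arm can. A call with a gripper value outside its range is refused whole. OPENING is the opening, from 0 (shut) to 1 (fully open), set as the call begins (- or left out, the last holds). The fingers move at their own pace and stop on an object; FORCE is the grip in N (left out, the last holds). Time passes only in rows, so rows that repeat a pose let the fingers close. It gives the time, the measured TCP pose, the force, the opening and the grip force at its end, in the units of the state.
- status.get_obs(): the state, without advancing time (a new reading comes with each control period).
- vision.grab_frame(name): name is "scene" or "top"; returns a dict with "img" (420x560x3 uint8, blue, green, red), "fovy" (degrees; the focal length in pixels is half the picture's height over the tangent of half this angle, whatever the lens; pixels are square), "cx", "cy" (the principal point, pixels), "world_from_camera" (4x4, takes a point from camera to world coordinates). Camera axes: x right, y up, looking along -z (the intrinsics and any distortion apply to the point x, -y, -z); pixel columns grow to the right and rows downward; lengths in m; the calibration is good to about 2 mm. A picture is of the moment at which its call begins. There is no depth.
- r.hand_in(): hands the job in; it is judged then, once.
The state is a dict: "clock": time; "joints": joint angles; "qvel": joint speeds; "tau": joint torques, N m; "tcp_pos": TCP position; "orientation": TCP orientation; "contact_force": force on the tool from outside, world axes, zero at the start; "moment": the same for the moment, N m; "grip_width": finger opening in m; "gripper_force": force on a finger pad.
Only numpy, scipy, OpenCV 4.12 (cv2) and the standard library are available. Lean on these libraries where they do the work, as an engineer would, in place of code of your own. Each camera call takes 0.05 s, during which the arm holds its last target. There are 200 camera calls.

### The job

A telescoping brush handle is clamped upright in a stand on the camper's galley counter, and its locking collar is about to be tightened. Press the release button beside the tube so that the end knob pops up, then take the knob and pull it straight up past the first stop to the second stop, with both inner tubes fully out. Finish gripping the knob and holding the handle at full length, since it slips back if let go, and leave the mug, the jar and the loose brush head where they are.

Things in the scene. Friction and masses are not known exactly. Their poses are not given: they have to be found in the camera images.
- stand: Fixed stand holding the handle upright: steel foot plate 12 mm thick (x -58 to +102, y +-50 mm), black outer sleeve 40 mm across, grey collar block on top (top 100 mm up) reaching out to one side. Origin on the counter on the telescope's axis, z up; x points from the axis to the button. The button's housing spans x 36 to 86, y +-20 mm, top 114 mm above the counter.
- button_top (a point): Centre of the top face of the release button: round, black, 28 mm across, standing 12 mm proud of its housing, 65 mm from the telescope's axis along the stand's x, 126 mm above the counter. Pressed straight down, travel 6 mm against a spring, about 2 N to start and 5 N fully down; beyond about 3.5 mm it draws back the steel catch that locks the knob down. It comes back up when let go.
- knob: End knob on the inner tube: plain upright wooden cylinder 30 mm across, 40 mm tall. Origin at its underside's centre, on the telescope's axis, 116 mm above the counter while locked. A steel flange 45 mm across lies 10 mm below its underside. Pressing the button lets a spring lift the knob 15 to 25 mm; it stays up when the button is let go.
- knob_mid (a point): Centre of the knob, halfway up it (20 mm above its underside): 136 mm above the counter while locked, 286 mm with the handle fully extended.
- inner (a joint): How far the thin inner tube (steel, 18 mm across), with the knob, is out of the middle tube (m): 0 locked, 0.075 fully out = first stop. Slides vertically; about 3 to 7 N to pull. A spring draws it back to about 0.02 when the knob is let go.
- middle (a joint): How far the middle tube (aluminium, 25 mm across) is out of the collar (m): 0 in, 0.075 fully out. It comes up only after the inner tube has reached the first stop and takes about 9 to 11 N in all; both tubes out = second stop, a hard stop. Total travel of the knob from locked to the second stop is 150 mm.
- mug: Bystander: loose white mug, 80 mm across, 90 mm tall, handle on its +y side. Origin at the centre of its underside.
- jar: Bystander: loose closed glass jar with brass lid, 68 mm across, 100 mm tall. Origin at the centre of its underside.
- brush_head: Bystander: loose wooden brush head lying flat, 160 x 55 x 22 mm, long side along x, with a grey socket 28 mm across standing on it to 52 mm above the counter. Origin at the centre of its underside.
Mind the look-alikes: they are no part of the job. Of the things that look like the stand, the middle-sized one is meant.

How it is judged:
By the outcome, as a careful person would: the job done as asked, in the order asked, and still so for the second after the job is handed in, while the arm keeps its last pose, push and grip.
It also fails if it takes over 40 s, if anything falls off the work surface, if the arm or the gripper's body presses on something with over 40 N, if the wrist force passes 120 N, or if a joint passes its speed limit or range.

## Working session

There is one attempt and no reset: what is moved stays moved. The work goes in short steps, Python scripts to look and compute and a shell command to move; the robot and the scene stay as the last step left them, time stands still between calls to the robot, and variables do not carry over. Pictures are saved under pics/ and viewed, at most 10 in all, crops included, and the job is handed in when it is done.

```bash
mkdir -p pics; python3 - <<'E'
from bench import status, vision, r
import cv2,numpy as np
print(status.get_obs())
for n in("scene","top"):
    f=vision.grab_frame(n); cv2.imwrite(f"pics/{n}1.png",f["img"]); print({k:v for k,v in f.items() if k!="img"})
    np.savez(f"{n}1.npz",**f)
E
```

```text
{'clock': 0.0, 'joints': array([-1.38810871,  0.47782343,  0.02232962,  1.55643385, -0.0115018 ,
        1.10931491, -0.08310063]), 'qvel': array([ 0.00106494,  0.00020225,  0.00040529, -0.00085603,  0.00077766,
        0.00011489,  0.000452  ]), 'tau': array([-1.85780627e-04, -5.96476150e+01,  1.60775285e+00, -2.81182677e+01,
        1.24316677e-02,  9.56623204e-03,  6.33424875e-06]), 'tcp_pos': array([0.19336548, 0.64609488, 0.23031732]), 'orientation': array([-4.55094934e-01, -3.10831553e+00,  2.90030549e-03]), 'contact_force': array([0.72508068, 0.28629681, 0.23981744]), 'moment': array([ 0.01260184, -0.0043473 , -0.06106948]), 'gripper_force': 0.0, 'grip_width': 0.08530993125768434}
{'fovy': 56.819230894637904, 'cx': 280.9813587331375, 'cy': 206.78282419739622, 'world_from_camera': array([[ 0.27928961, -0.65548533,  0.7016668 ,  1.25080589],
       [ 0.95999546,  0.17528008, -0.21837036, -0.22652062],
       [ 0.02015035,  0.73458552,  0.67821684,  0.71014496],
       [ 0.        ,  0.        ,  0.        ,  1.        ]])}
{'fovy': 49.16574622598333, 'cx': 279.3359097484593, 'cy': 219.78236137802725, 'world_from_camera': array([[-0.02002136,  0.99320067, -0.11468027,  0.47964212],
       [-0.99979565, -0.01956854,  0.00507307,  0.00312055],
       [ 0.00279445,  0.1147584 ,  0.9933895 ,  1.33072941],
       [ 0.        ,  0.        ,  0.        ,  1.        ]])}
```

View pics/scene1.png

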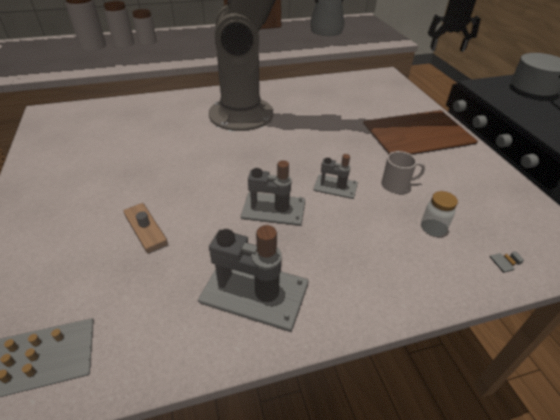

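View pics/top1.png

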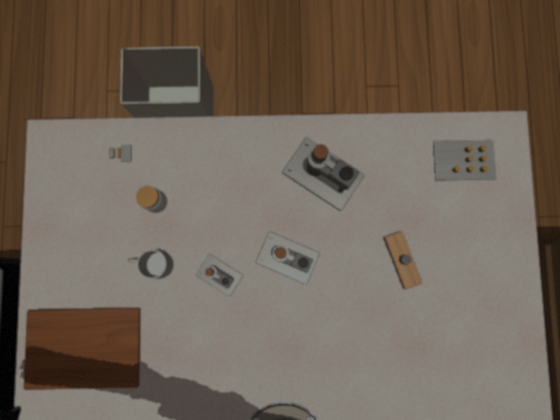

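The middle-sized stand has its knob at about (281,253) in top and (283,170) in scene. I'll zoom in on both.

```bash
python3 - <<'E'
import cv2,numpy as np
a=np.load("top1.npz")["img"][222:292,246:330]; b=np.load("scene1.npz")["img"][150:230,230:316]
z=lambda i:cv2.resize(i,(400,int(400*i.shape[0]/i.shape[1])),interpolation=cv2.INTER_CUBIC)
a,b=z(a),z(b);h=max(len(a),len(b));p=lambda i:cv2.copyMakeBorder(i,0,h-len(i),0,0,0)
o=np.hstack([p(a),p(b)]); o=np.clip(o.astype(float)*1.4,0,255).astype('uint8'); cv2.imwrite("pics/z1.png",o);print(o.shape)
E
```

```text
(372, 800, 3)
```

View pics/z1.png

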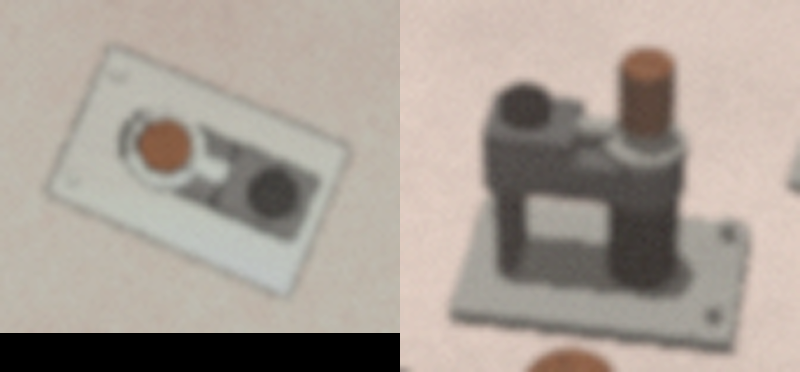

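```bash
cat >h.py <<'E'
import numpy as np
from scipy.optimize import least_squares
def load(n):
    d=np.load(n+".npz"); return d
def proj(d,P,k=0):
    T=np.linalg.inv(d["world_from_camera"]); p=P@T[:3,:3].T+T[:3,3]
    x,y=p[:,0]/-p[:,2],-p[:,1]/-p[:,2]; s=1+k*(x*x+y*y)
    f=210/np.tan(np.radians(d["fovy"])/2)
    return np.c_[d["cx"]+f*x*s,d["cy"]+f*y*s]
E
python3 - <<'E'
from h import *
t,s=load("top1"),load("scene1")
K=[0,0,.156];B=[.065,0,.126];c=lambda x,y:[x,y,.012]
# top x points to button; image corners
Pt=np.array([K,B,c(-.058,.05),c(.102,.05),c(.102,-.05),c(-.058,-.05)])
ut=np.array([[166,146],[273,193],[112,45],[350,150],[290,297],[46,190]])/4.762+[245.6,221.6]
us=np.array([[248,65],[125,105],[52,313],[335,345],[349,230]])/4.651+[229.6,149.6]
Ps=np.array([K,B,c(.102,.05),c(-.058,.05),c(-.058,-.05)])
def W(P,q):
    C,S=np.cos(q[2]),np.sin(q[2]); return P@np.array([[C,-S,0],[S,C,0],[0,0,1]]).T+[q[0],q[1],0]
for fl in(1,-1):
  m=np.array([1,fl,1])
  ft=lambda q:proj(t,W(Pt*m,q),q[3])-ut
  fs=lambda q:proj(s,W(Ps*m,q),q[4])-us
  for name,f in(("top",lambda q:ft(q)),("scene",lambda q:fs(q)),("both",lambda q:np.r_[ft(q),fs(q)])):
   for free in(0,1):
    g=lambda q:np.r_[f(np.r_[q[:3],q[3:]*free]).ravel(),.5*q[3:]]
    for y0 in(0,-2):
     o=least_squares(g,[.45,0,y0,0,0]);
     if o.cost<60: print(fl,name,free,o.x.round(4),round(o.cost,2),g(o.x).round(1) if name=="both" else"")
E
```

```text
1 top 0 [ 0.5324 -0.0044 -2.0022  0.      0.    ] 1.73 
1 top 0 [ 0.5324 -0.0044 -2.0022  0.      0.    ] 1.73 
1 top 1 [ 0.5314 -0.0047 -2.0046 -0.7493  0.    ] 1.09 
1 top 1 [ 0.5314 -0.0047 -2.0046 -0.7493  0.    ] 1.09 
1 scene 0 [ 5.3480e-01 -1.5000e-03 -1.9848e+00  0.0000e+00  0.0000e+00] 1.53 
1 scene 0 [ 5.3480e-01 -1.5000e-03 -1.9848e+00  0.0000e+00  0.0000e+00] 1.53 
1 scene 1 [ 5.3440e-01 -1.6000e-03 -1.9859e+00  0.0000e+00 -6.3470e-01] 1.34 
1 scene 1 [ 5.3440e-01 -1.6000e-03 -1.9859e+00  0.0000e+00 -6.3470e-01] 1.34 
1 both 0 [ 0.5333 -0.0028 -1.9953  0.      0.    ] 6.2 [-0.5 -0.6 -0.2 -0.2 -1.1 -1.   0.2 -1.2 -0.7  0.3 -1.   0.6 -0.6  0.3
 -0.6 -1.  -1.7 -0.2 -0.7  0.   0.1 -1.   0.   0. ]
1 both 0 [ 0.5333 -0.0028 -1.9953  0.      0.    ] 6.2 [-0.5 -0.6 -0.2 -0.2 -1.1 -1.   0.2 -1.2 -0.7  0.3 -1.   0.6 -0.6  0.3
 -0.6 -1.  -1.7 -0.2 -0.7  0.   0.1 -1.   0.   0. ]
1 both 1 [ 0.5329 -0.003  -1.9963 -0.1083 -1.2544] 5.39 [-0.4 -0.5 -0.1 -0.1 -1.  -0.9  0.2 -1.1 -0.8  0.3 -1.   0.6 -0.7  0.9
 -0.3 -0.6 -1.1 -0.4 -0.9 -0.1 -0.1 -1.  -0.1 -0.6]
1 both 1 [ 0.5329 -0.003  -1.9963 -0.1083 -1.2544] 5.39 [-0.4 -0.5 -0.1 -0.1 -1.  -0.9  0.2 -1.1 -0.8  0.3 -1.   0.6 -0.7  0.9
 -0.3 -0.6 -1.1 -0.4 -0.9 -0.1 -0.1 -1.  -0.1 -0.6]
```

```bash
cat >>h.py <<'E'
from scipy.spatial.transform import Rotation as Ro
from bench import status
S=np.array([.533,-.003,0]); yaw=-1.995; ux=np.array([np.cos(yaw),np.sin(yaw),0])
def rel(target):
    o=status.get_obs(); R=Ro.from_rotvec(o["orientation"]); 
    return R.inv().apply(np.array(target)-o["tcp_pos"])
def rots():
    R=Ro.from_rotvec(status.get_obs()["orientation"])
    for sg in(1,-1):   # tool y perpendicular to stand x, tool z down
        x=sg*ux; z=np.array([0,0,-1.]); G=Ro.from_matrix(np.c_[x,np.cross(z,x),z])
        print("rot",(R.inv()*G).as_rotvec().round(4))
E
python3 - <<'E'
from h import *
rots(); b=S+.065*ux
print(b,Ro.from_rotvec(status.get_obs()["orientation"]).as_matrix().round(3))
print(rel([.48,.4,.25]).round(4),rel(b+[0,0,.2]).round(4))
E
```

```text
rot [-1.4000e-03 -1.1000e-03 -1.4374e+00]
rot [-1.2000e-03  1.4000e-03  1.7042e+00]
[ 0.50624631 -0.06223884  0.        ] [[-0.958  0.287 -0.   ]
 [ 0.287  0.958 -0.002]
 [-0.    -0.002 -1.   ]]
[-0.3452 -0.1537 -0.0193] [-0.5028 -0.5889  0.0314]
```

```bash
python3 -m handwheel '[{"dp":[-0.057,-0.025,-0.02],"delta_rot":[0,0,0.14]},{"dp":[-0.115,-0.05,-0.02],"delta_rot":[0,0,0.28]},{"dp":[-0.172,-0.076,-0.02],"delta_rot":[0,0,0.42]},{"dp":[-0.23,-0.1,-0.02],"delta_rot":[0,0,0.57]},{"dp":[-0.287,-0.126,-0.02],"delta_rot":[0,0,0.71]},{"dp":[-0.345,-0.154,-0.02],"delta_rot":[0,0,0.85]},{"dp":[-0.365,-0.21,-0.02],"delta_rot":[0,0,0.99]},{"dp":[-0.385,-0.267,-0.02],"delta_rot":[0,0,1.14]},{"dp":[-0.405,-0.323,-0.02],"delta_rot":[0,0,1.28]},{"dp":[-0.425,-0.38,-0.02],"delta_rot":[0,0,1.42]},{"dp":[-0.445,-0.436,-0.02],"delta_rot":[0,0,1.56]},{"dp":[-0.465,-0.49,-0.02],"delta_rot":[0,0,1.704]}]' 0 40
python3 -c "
from h import *
rots();b=S+.065*ux;print(rel(b+[0,0,.2]).round(4),status.get_obs()['joints'])"
```

```text
clock: 1.6
tcp_pos: [0.4981, 0.0419, 0.2512]
orientation: [-2.643, -1.698, -0.0]
contact_force: [1.1, 0.1, -0.3]
grip_width: -0.0002
gripper_force: 0.0
rot [-5.000e-04  4.000e-04  3.137e+00]
rot [-0.0002 -0.0003 -0.0046]
[-0.0914  0.0508  0.0512] [-0.74440798  0.17758912  0.61361415  1.97409763 -0.1197393   1.0250294
 -0.50467961]
```

```bash
python3 -m handwheel '[{"dp":[-0.046,0.026,0],"delta_rot":[0,0,0]},{"dp":[-0.0914,0.0508,0],"delta_rot":[0,0,0]},{"dp":[-0.0914,0.0508,0.05],"delta_rot":[0,0,0]},{"dp":[-0.0914,0.0508,0.09],"delta_rot":[0,0,0]},{"dp":[-0.0914,0.0508,0.11],"delta_rot":[0,0,0]},{"dp":[-0.0914,0.0508,0.11],"delta_rot":[0,0,0]},{"dp":[-0.0914,0.0508,0.11],"delta_rot":[0,0,0]}]'
python3 - <<'E'
from h import *
from bench import vision
import cv2
b=S+.065*ux;print(rel(b+[0,0,.126]).round(4),status.get_obs()["contact_force"])
L=[]
for n,(r0,c0) in(("top",(215,240)),("scene",(130,220))):
    i=vision.grab_frame(n)["img"][r0:r0+85,c0:c0+90]; L.append(cv2.resize(i,(400,378),interpolation=2))
cv2.imwrite("pics/z2.png",cv2.convertScaleAbs(np.hstack(L),alpha=1.5))
E
```

```text
clock: 2.48
tcp_pos: [0.5077, -0.0604, 0.1421]
orientation: [2.639, 1.704, 0.001]
contact_force: [-0.4, -1.2, -0.3]
grip_width: -0.0002
gripper_force: 0.0
[-0.0023 -0.0006  0.0161] [-0.42277605 -1.22365051 -0.33681608]
```

View pics/z2.png

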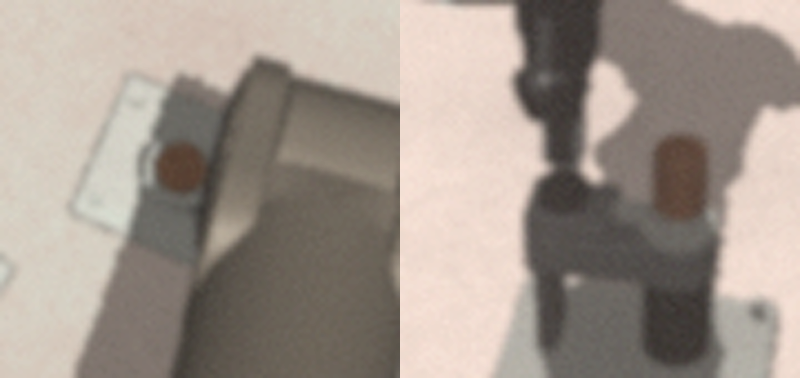

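The shut fingertips (563,165) sit right over the button (562,190), so I'll press it.

```bash
python3 -m handwheel '[{"dp":[-0.0015,0,0.01],"delta_rot":[0,0,0]},{"dp":[-0.0015,0,0.015],"delta_rot":[0,0,0]},{"dp":[-0.0015,0,0.018],"delta_rot":[0,0,0]},{"dp":[-0.0015,0,0.02],"delta_rot":[0,0,0]},{"dp":[-0.0015,0,0.021],"delta_rot":[0,0,0]},{"dp":[-0.0015,0,0.021],"delta_rot":[0,0,0]},{"dp":[-0.0015,0,0.021],"delta_rot":[0,0,0]}]'
python3 - <<'E'
from h import *
from bench import vision
import cv2
b=S+.065*ux;print(rel(b+[0,0,.126]).round(4),status.get_obs()["contact_force"])
i=vision.grab_frame("scene"); np.savez("scene2.npz",**i); i=i["img"][130:215,220:310]
cv2.imwrite("pics/z3.png",cv2.convertScaleAbs(cv2.resize(i,(400,378),interpolation=2),alpha=1.5))
E
```

```text
clock: 3.45
tcp_pos: [0.5064, -0.0616, 0.1203]
orientation: [-2.639, -1.704, 0.0]
contact_force: [-3.3, 0.3, 4.3]
grip_width: -0.0002
gripper_force: 2.4
[-0.0006  0.0001 -0.0057] [-3.29601094  0.26041866  4.32079208]
```

View pics/z3.png

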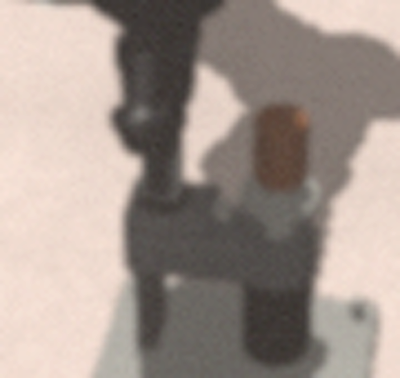

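```bash
python3 -m handwheel '[{"dp":[0,0,-0.02],"delta_rot":[0,0,0]},{"dp":[0,0,-0.06],"delta_rot":[0,0,0]},{"dp":[0,0,-0.11],"delta_rot":[0,0,0]},{"dp":[0.03,0,-0.11],"delta_rot":[0,0,0]},{"dp":[0.0645,0,-0.11],"delta_rot":[0,0,0]},{"dp":[0.0645,0,-0.11],"delta_rot":[0,0,0]},{"dp":[0.0645,0,-0.11],"delta_rot":[0,0,0]},{"dp":[0.0645,0,-0.11],"delta_rot":[0,0,0]}]' 1 80
python3 - <<'E'
from h import *
from bench import vision
import cv2
print(rel(S+[0,0,.14]).round(4)); rots()
d=load("scene2")
for lift in(.015,.02,.025): print(lift,proj(d,np.array([S+[0,0,.156+lift],S+[0,0,.116+lift]])).round(1))
i=vision.grab_frame("scene"); i=i["img"][100:215,210:330]
cv2.imwrite("pics/z4.png",cv2.convertScaleAbs(cv2.resize(i,None,fx=4,fy=4,interpolation=2),alpha=1.5))
E
```

```text
clock: 4.5
tcp_pos: [0.5328, -0.004, 0.2302]
orientation: [2.64, 1.702, -0.0]
contact_force: [0.2, -0.1, -0.3]
grip_width: 0.085
gripper_force: 0.0
[ 0.0011 -0.0003  0.0902]
rot [ 5.00e-04 -1.00e-04  3.14e+00]
rot [ 0.      0.0003 -0.0016]
0.015 [[282.4 158.7]
 [282.  172.2]]
0.02 [[282.4 157. ]
 [282.  170.5]]
0.025 [[282.4 155.2]
 [282.1 168.9]]
```

View pics/z4.png

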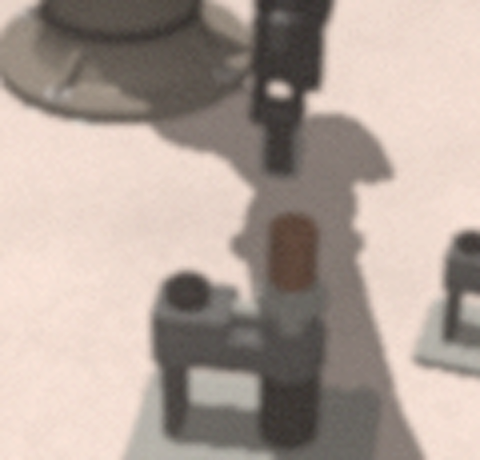

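Knob popped up by about 20 mm (top at row ≈156) and the open gripper is above it. I'll descend and grip.

```bash
python3 -m handwheel '[{"dp":[0.001,0,0.04],"delta_rot":[0,0,0]},{"dp":[0.001,0,0.075],"delta_rot":[0,0,0]},{"dp":[0.001,0,0.09],"delta_rot":[0,0,0]},{"dp":[0.001,0,0.09],"delta_rot":[0,0,0]},{"dp":[0.001,0,0.09],"delta_rot":[0,0,0]}]' 1 80 && python3 -m handwheel '[{"dp":[0,0,0],"delta_rot":[0,0,0]},{"dp":[0,0,0],"delta_rot":[0,0,0]},{"dp":[0,0,0],"delta_rot":[0,0,0]},{"dp":[0,0,0],"delta_rot":[0,0,0]},{"dp":[0,0,0],"delta_rot":[0,0,0]},{"dp":[0,0,0],"delta_rot":[0,0,0]}]' 0 80
```

```text
clock: 5.18
tcp_pos: [0.5345, -0.0022, 0.1415]
orientation: [2.639, 1.703, 0.003]
contact_force: [0.0, -0.1, 0.5]
grip_width: 0.0854
gripper_force: 0.0
clock: 5.92
tcp_pos: [0.5315, -0.0009, 0.1397]
orientation: [-2.636, -1.703, 0.004]
contact_force: [-5.1, 2.7, 1.4]
grip_width: 0.0285
gripper_force: 78.7
```

```bash
python3 -m handwheel '[{"dp":[0,-0.003,0],"delta_rot":[0,0,0]},{"dp":[0,-0.003,-0.01],"delta_rot":[0,0,0]},{"dp":[0,-0.003,-0.02],"delta_rot":[0,0,0]},{"dp":[0,-0.003,-0.03],"delta_rot":[0,0,0]},{"dp":[0,-0.003,-0.035],"delta_rot":[0,0,0]},{"dp":[0,-0.003,-0.04],"delta_rot":[0,0,0]},{"dp":[0,-0.003,-0.04],"delta_rot":[0,0,0]}]'
```

```text
clock: 6.8
tcp_pos: [0.5313, -0.0008, 0.1807]
orientation: [2.639, 1.704, 0.002]
contact_force: [4.3, -1.6, -3.0]
grip_width: 0.0287
gripper_force: 79.2
```

```bash
python3 -m handwheel '[{"dp":[0,0.0013,-0.005],"delta_rot":[0,0,0]},{"dp":[0,0.0013,-0.012],"delta_rot":[0,0,0]},{"dp":[0,0.0013,-0.02],"delta_rot":[0,0,0]},{"dp":[0,0.0013,-0.03],"delta_rot":[0,0,0]},{"dp":[0,0.0013,-0.04],"delta_rot":[0,0,0]},{"dp":[0,0.0013,-0.05],"delta_rot":[0,0,0]},{"dp":[0,0.0013,-0.06],"delta_rot":[0,0,0]},{"dp":[0,0.0013,-0.068],"delta_rot":[0,0,0]},{"dp":[0,0.0013,-0.072],"delta_rot":[0,0,0]},{"dp":[0,0.0013,-0.072],"delta_rot":[0,0,0]}]'
```

```text
clock: 8.05
tcp_pos: [0.5315, -0.001, 0.2525]
orientation: [-2.638, -1.704, 0.001]
contact_force: [-2.8, 4.5, -5.0]
grip_width: 0.0284
gripper_force: 79.7
```

```bash
python3 - <<'E'
from h import *
from bench import vision
import cv2
d=vision.grab_frame("scene"); np.savez("scene3.npz",**d); i=d["img"][60:215,200:360]
for l in(.12,.13,.14,.15): print(l,proj(d,np.array([S+[0,0,.156+l],S+[0,0,.116+l],S+[0,0,.106+l]])).round(1).tolist())
print(proj(d,np.array([S+[0,0,.1]])))
print([status.get_obs()["contact_force"].round(1)])
cv2.imwrite("pics/z5.png",cv2.convertScaleAbs(cv2.resize(i,None,fx=3.8,fy=3.8,interpolation=2),alpha=1.6))
E
```

```text
0.12 [[283.4, 119.3], [283.0, 135.1], [282.9, 138.9]]
0.13 [[283.5, 115.2], [283.1, 131.2], [283.0, 135.1]]
0.14 [[283.7, 111.1], [283.2, 127.3], [283.1, 131.2]]
0.15 [[283.8, 106.8], [283.3, 123.4], [283.2, 127.3]]
[[281.70794084 182.07895276]]
[array([-3.8,  3.9, -4. ])]
```

View pics/z5.png

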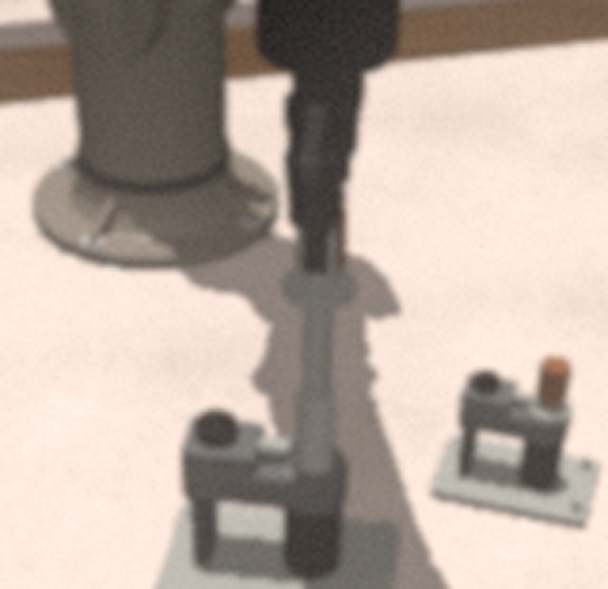

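Flange at row ≈135 implies ~130 mm of travel, with the middle tube visibly coming out. I'll continue gently to the hard stop.

```bash
python3 -m handwheel '[{"dp":[0,-0.001,-0.004],"delta_rot":[0,0,0]},{"dp":[0,-0.001,-0.008],"delta_rot":[0,0,0]},{"dp":[0,-0.001,-0.012],"delta_rot":[0,0,0]},{"dp":[0,-0.001,-0.014],"delta_rot":[0,0,0]},{"dp":[0,-0.001,-0.014],"delta_rot":[0,0,0]}]'; python3 -m handwheel '[{"dp":[0,0,-0.002],"delta_rot":[0,0,0]},{"dp":[0,0,-0.003],"delta_rot":[0,0,0]},{"dp":[0,0,-0.003],"delta_rot":[0,0,0]},{"dp":[0,0,-0.003],"delta_rot":[0,0,0]}]'
```

```text
clock: 8.72
tcp_pos: [0.5314, -0.0009, 0.2668]
orientation: [2.639, 1.704, 0.001]
contact_force: [0.5, 2.5, -4.6]
grip_width: 0.0283
gripper_force: 79.8
clock: 9.22
tcp_pos: [0.5313, -0.001, 0.2695]
orientation: [2.639, 1.704, 0.001]
contact_force: [2.7, 2.1, -6.4]
grip_width: 0.0286
gripper_force: 79.8
```

```bash
for k in 1; do python3 -m handwheel '[{"dp":[0,0,-0.0015],"delta_rot":[0,0,0]},{"dp":[0,0,-0.003],"delta_rot":[0,0,0]},{"dp":[0,0,-0.003],"delta_rot":[0,0,0]},{"dp":[0,0,-0.003],"delta_rot":[0,0,0]}]'; done
```

```text
clock: 9.72
tcp_pos: [0.531, -0.001, 0.2709]
orientation: [2.638, 1.704, -0.001]
contact_force: [7.7, 1.5, -20.9]
grip_width: 0.0283
gripper_force: 80.7
```

```bash
python3 -m handwheel '[{"dp":[0,0,-0.0005],"delta_rot":[0,0,0]},{"dp":[0,0,-0.0005],"delta_rot":[0,0,0]},{"dp":[0,0,-0.0005],"delta_rot":[0,0,0]},{"dp":[0,0,-0.0005],"delta_rot":[0,0,0]},{"dp":[0,0,-0.0005],"delta_rot":[0,0,0]},{"dp":[0,0,-0.0005],"delta_rot":[0,0,0]}]' 0 100
python3 - <<'E'
from h import *
from bench import vision
import cv2
d=vision.grab_frame("scene"); i=d["img"][60:215,200:360]
cv2.imwrite("pics/z6.png",cv2.convertScaleAbs(cv2.resize(i,None,fx=3.8,fy=3.8,interpolation=2),alpha=1.6))
E
```

```text
clock: 10.48
tcp_pos: [0.531, -0.0009, 0.271]
orientation: [2.638, 1.704, -0.002]
contact_force: [8.6, 1.7, -25.3]
grip_width: 0.028
gripper_force: 100.1
```

View pics/z6.png

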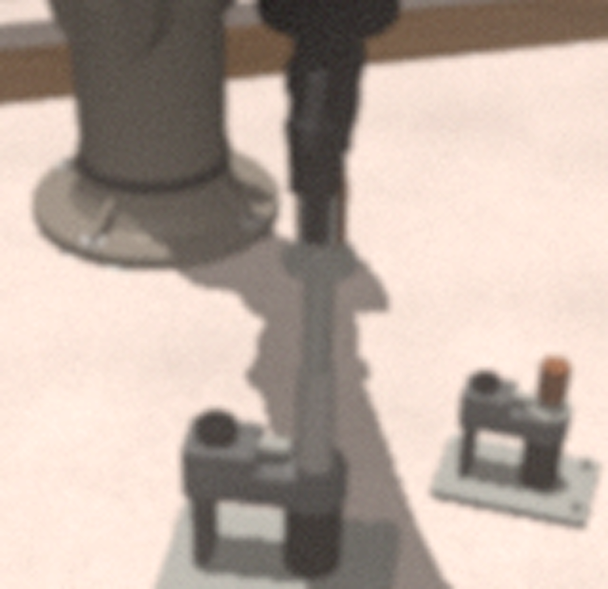

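The flange is now at row ≈128 (crop 258), as predicted for 150 mm. Height holds steady at 25 N, so the handle is at the second stop and the grip isn't slipping.

```bash
python3 -c "
from bench import status,r
print(status.get_obs()['contact_force']); print(r.hand_in())"
```

```text
[  9.45513437   1.83119885 -25.33756803]
the job is handed in; nothing more can be done
None
```

I pressed the button, the knob popped up, and I pulled it up to the second stop; I handed the job in at about 10.5 s with the gripper still holding the knob at full length. I didn't move near the mug, jar or brush head, but I didn't re-check them in a final picture.

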